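Set up the stirrer station on a lab bench

ROBOT

A 6-joint arm with a two-finger parallel gripper is mounted at the origin on the work surface. World frame = base frame: x ahead of the robot, y to its left, z up, the work surface at z = 0. Lengths are in m, angles in rad, forces in N, time in s.
With the tool pointing down it reaches from about 0.325 to 0.9 m from the base axis. Payload 6.1 kg.
Tool frame: the origin (TCP) lies at the very end of the fingers, on their centre line; the grasp point (between the pads) lies manip.hold_point_z behind it (manip.hold_point_z is the distance from the TCP to the grasp point, in m); z points along the fingers, y is the line along which they close (so a half turn about z gives the same grasp; the last joint's range is limited). The gripper opens to 85 mm and grips with 20 to 120 N. Pads are 22 mm wide; open, the fingers measure 114 mm over their backs; the gripper's body (76 mm by 85 mm) begins 54 mm behind the grasp point. The pads swing forward as they close: fully open they stand 13 mm farther back than shut.
Start: joints at [1.01, 0.22, 1.526, -0, 1.395, -0.126], TCP at [0.263, 0.567, 0.231] pointing down, gripper open.
Joint ranges: [-2.98, 2.98], [-0.91, 2.08], [0.09, 2.57], [-1.24, 4.39], [0.2, 2.65], [-2.68, 2.68]. Speed limits (rad/s): [2.57, 2.57, 3.01, 3.14, 3.14, 3.14].

INTERFACE

Orientations are given as a unit quaternion [x, y, z, w].
In Python, from plant import manip gives the robot as it stands. The module is installed in compiled form; this text tells all that it offers.
- The arm moves only by the tool apply_moves, never from a script. Its argument "targets" is a list of rows, each a list of 3 entries, a list of its own where there are three numbers: the turn, a rotation vector about the world's x, y, z in rad, then the shift along the world's x, y, z in mm, then the opening, from -1 (shut) to 1 (fully open). A call has 1 to 12 rows; each row shifts and turns the commanded pose from where the row before left it; what a row does not reach is not made up. A row lasts 1/8 s, in which the tool goes at most 62.5 mm and 10.7 degrees, less where a joint would pass 70% of its speed; a pose out of reach is approached as far as the arm can. A call is refused whole if a number of a shift passes 62.5 or a number of a turn 0.188, either way. A call with a gripper value outside its range is refused whole. The fingers move at their own pace and stop on an object; "force" is the grip in N (left out, the last holds). Time passes only in rows, so rows that do not move let the fingers close. It gives the time, the measured TCP pose, the force, the opening and the grip force at its end, in the units of the state.
- manip.read_state(): the state, without advancing time (a new reading comes with each control period).
- manip.snapshot(name): name is "scene" or "top" or "wrist"; returns a dict with "pixels" (384x512x3 uint8, red, green, blue), "fx", "fy", "cx", "cy" (pixels), "world_to_cam" (4x4, takes a point from world to camera coordinates). Camera axes: x right, y down, z forward; pixel columns grow to the right and rows downward; lengths in m; the calibration is good to about 2 mm. A picture is of the moment at which its call begins. There is no depth.
- manip.sign_off(): hands the job in; it is judged then, once.
The state is a dict: "t": time; "qpos": joint angles; "joint_velocities": joint speeds; "joint_efforts": joint torques, N m; "eef_pos": TCP position; "tcp_rot": TCP orientation; "contact_force": force on the tool from outside, world axes, zero at the start; "wrist_torque": the same for the moment, N m; "opening": finger opening in m; "finger_force": force on a finger pad.
Only numpy, scipy, OpenCV 4.12 (cv2) and the standard library are available. Lean on these libraries where they do the work, as an engineer would, in place of code of your own. Each camera call takes 0.05 s, during which the arm holds its last target. There are 200 camera calls.

TASK

Set up the stirrer station in this order: centre the cork ring on the stirrer's round plate, seat the yellow-stoppered flask upright in the cork ring, stand the amber bottle in the middle of the white tile, and last stand the dropper bottle with the red bulb on the black mat midway between the stirrer and the tile. Set the glass down gently, without dropping it, and leave the blue-bulb dropper bottle, the white dish and the blue clip where they are.

Things in the scene. Friction and masses are not known exactly. Their poses are not given: they have to be found in the camera images.
- mat: Fixed black rubber mat on the bench, 140 mm (its x) by 440 mm (its y), 3 mm thick, its long side roughly left to right of the robot. Origin: centre of its underside. Stirrer and tile stand on it, centred 130 mm to either side of the mat's centre along its y axis (either may be on the left), so the mat's centre is the midpoint between them.
- stirrer: Fixed magnetic stirrer on the mat: white square housing 130 x 130 mm, 50 mm tall, blue front panel towards the robot, with a round flat aluminium plate 116 mm across on top. The plate's upper face is 60 mm above the origin. Origin: centre of its underside, on the mat; z up.
- tile: Fixed square white ceramic tile on the mat, 100 x 100 x 6 mm. Origin: centre of its underside; its upper face is 6 mm above it.
- ring: Loose brown cork ring (flask support), outer diameter 66 mm, hole 48 mm right through, 28 mm tall, about 40 g, lying flat. Can be gripped across its outside, or by its 9 mm wall. Origin: centre of its underside.
- flask: Loose clear glass flask, 130 g, upright: ball 76 mm across with a flat 32 mm foot, straight neck 26 mm in diameter from 76 to 114 mm above the foot, 31 mm rim at 114 to 118 mm, yellow stopper 24 mm across up to 130 mm. Grip the neck. Origin: centre of its foot. Seated in the ring, the ball rests on the edge of the hole and the foot hangs inside, 23 mm above the ring's underside.
- amber: Loose amber glass bottle with a white paper band and a black cap, about 180 g, standing: straight body 54 mm in diameter up to 68 mm, then a shoulder and a cap 30 mm across up to 100 mm. Origin: centre of its underside; z up.
- red_dropper: Loose clear glass dropper bottle with a white collar and a RED bulb on top, about 110 g, standing: straight body 44 mm in diameter up to 66 mm, shoulder, collar 26 mm across at 74 to 82 mm, bulb 20 mm across up to 105 mm. Origin: centre of its underside; z up.
- blue_dropper: Bystander, to be left alone: loose dropper bottle of the same shape and size as the red one, but with a BLUE bulb. It stands in the same row as the things to be moved. Origin: centre of its underside.
- dish: Bystander, to be left alone: loose white ceramic dish, 90 mm across and 45 mm tall, to the left of the mat. Origin: centre of its underside.
- clip: Bystander, to be left alone: small loose blue plastic joint clip, a U of 38 x 29 mm, 14 mm tall, to the right of the mat. Origin: on its underside, in the middle of the bar of the U.

How it is judged:
By the outcome, as a careful person would: the job done as asked, in the order asked, and still so for the second after the job is handed in, with the robot touching nothing.
It also fails if it takes over 112 s, if anything falls off the work surface, if the arm or the gripper's body presses on something with over 40 N, if the wrist force passes 120 N, or if a joint passes its speed limit or range.

## Working session

There is one attempt and no reset: what is moved stays moved. The work goes in short steps, Python scripts to look and compute and a tool call to move; the robot and the scene stay as the last step left them, time stands still between calls to the robot, and variables do not carry over. Pictures are saved under pics/ and viewed, at most 14 in all, crops included, and the job is handed in when it is done.

Besides the shell and the picture viewer there is one more tool, called after "Request:" as name(argument=value, ...) on one line, values as JSON. apply_moves: Moves the arm, as the interface text tells. Its arguments: {"type":"object","properties":{"targets":{"type":"array"},"force":{"type":"number"}},"required":["targets"]}

```bash
mkdir -p pics
cat > h.py <<'E'
import numpy as np,cv2
from plant import manip
def snap(n,f):
    s=manip.snapshot(n); cv2.imwrite('pics/'+f+'.png',cv2.cvtColor(s['pixels'],cv2.COLOR_RGB2BGR))
    np.savez('pics/'+f+'.npz',**{k:np.array(v) for k,v in s.items()}); return s
def px2w(f,u,v,z):
    s=np.load('pics/'+f+'.npz'); T=s['world_to_cam']; R=T[:3,:3]; c=-R.T@T[:3,3]
    d=R.T@np.array([(u-s['cx'])/s['fx'],(v-s['cy'])/s['fy'],1]); return c+d*(z-c[2])/d[2]
def w2px(f,p):
    s=np.load('pics/'+f+'.npz'); q=s['world_to_cam']@np.r_[p,1]; return s['fx']*q[0]/q[2]+s['cx'],s['fy']*q[1]/q[2]+s['cy']
def crop(f,x0,y0,x1,y1,k,out):
    im=cv2.imread('pics/'+f+'.png')[y0:y1,x0:x1]; cv2.imwrite('pics/'+out+'.png',cv2.resize(im,None,fx=k,fy=k,interpolation=cv2.INTER_CUBIC))
E
python3 - <<'E'
from h import *
for n in('scene','top'):
    s=snap(n,n+'0'); T=s['world_to_cam']; print(n,s['fx'],-T[:3,:3].T@T[:3,3],T[2,:3])
st=manip.read_state(); print(manip.hold_point_z,st)
a=cv2.imread('pics/scene0.png');b=cv2.imread('pics/top0.png')
cv2.imwrite('pics/topb.png',cv2.resize(b,(800,600),interpolation=cv2.INTER_CUBIC))
cv2.imwrite('pics/sceneb.png',cv2.resize(a,(800,600),interpolation=cv2.INTER_CUBIC))
E
```

```text
scene 375.16509644459506 [ 0.96897651 -0.56867461  0.97261395] [-0.34137173  0.4977123  -0.79733795]
top 431.8522510944042 [0.33464088 0.00128882 1.17887404] [ 0.20369237 -0.00894965 -0.97899404]
0.0187 {'t': 0.1, 'qpos': array([ 1.00985646e+00,  2.21157906e-01,  1.52750819e+00,  1.35539282e-05,
        1.39467890e+00, -1.26081810e-01]), 'joint_velocities': array([ 0.00012324, -0.00188181, -0.00499902,  0.0006033 , -0.00250782,
       -0.00028497]), 'joint_efforts': array([ 1.86468969e-03, -4.98241639e+01, -3.90548587e+01, -7.06202968e-05,
        5.58935470e-03, -1.48568279e-05]), 'eef_pos': array([0.26299936, 0.56637341, 0.23029595]), 'tcp_rot': array([ 2.15720980e-01,  9.76454654e-01, -8.22733269e-04, -3.01370081e-04]), 'contact_force': array([-0.43127968, -0.10393708,  0.22195556]), 'wrist_torque': array([-0.0268935 , -0.02114496,  0.02971176]), 'finger_force': 0.0, 'opening': 0.08558230538967448}
```

View pics/topb.png

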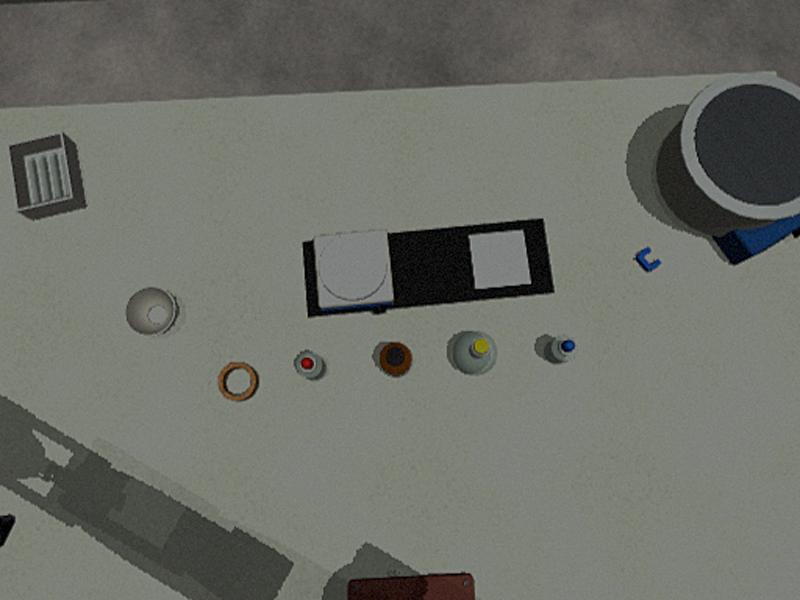

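View pics/sceneb.png

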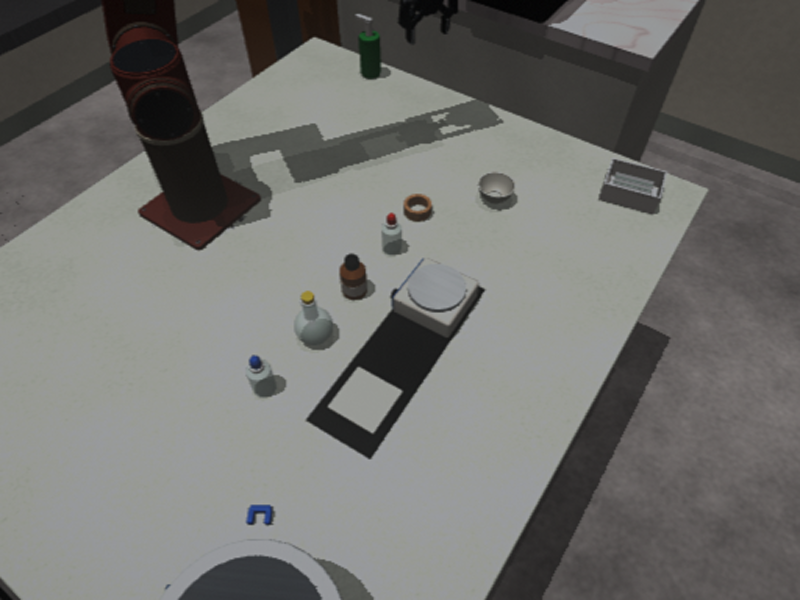

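The top view shows, left to right, the dish, ring (238,382), red dropper (307,363), amber (396,356), flask (481,346) and blue dropper (568,346), in 800-px coordinates. The stirrer is on the left of the mat and the tile on the right. I'll take enlarged crops to read these more closely.

Run:
```python
from h import *
crop('top0',130,135,380,265,3.2,'c1')
im=cv2.imread('pics/c1.png'); cv2.imwrite('pics/c1.png',cv2.convertScaleAbs(im,alpha=1.4))
```

```text
(no output)
```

View pics/c1.png

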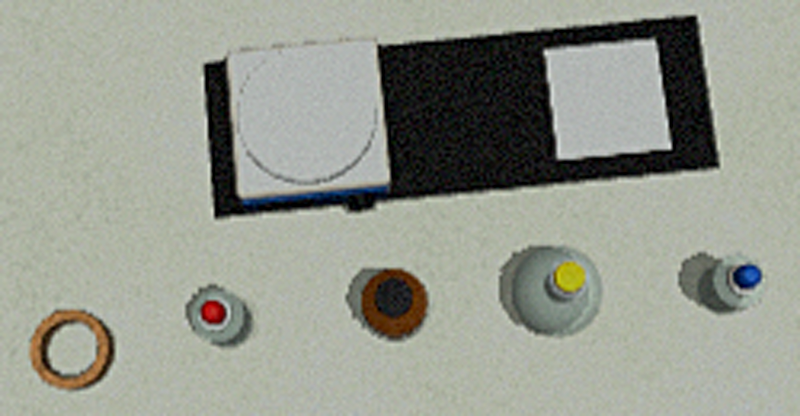

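The crop shows the ring at (72,349), red bulb (213,313), amber cap (394,297), yellow stopper (570,276) and blue bulb (747,276). The mat corners are (205,64), (696,16), (718,167) and (216,217); the tile corners are (544,48), (657,39), (671,150) and (558,160). Next I convert these to world positions.

```bash
cat > m.py <<'E'
from h import *
np.set_printoptions(precision=4,suppress=True)
c=lambda x,y,z:px2w('top0',(x+.5)/3.2-.5+130,(y+.5)/3.2-.5+135,z)[:2]
m=np.array([c(*p,.003) for p in((205,64),(696,16),(718,167),(216,217))]);print('mat',m.mean(0),m.tolist())
d=(m[0]+m[3]-m[1]-m[2])/2;d/=np.linalg.norm(d);print('yaw',np.degrees(np.arctan2(-d[0],d[1])),'stir',m.mean(0)+.13*d,'tile',m.mean(0)-.13*d)
t=np.array([c(*p,.009) for p in((544,48),(657,39),(671,150),(558,160))]);print('tile',t.mean(0))
print('plate',c(307.5,115,.063),'housing',np.mean([c(*p,.053) for p in((229,52),(376,40),(389,184),(239,196))],0))
for n,p in dict(ring=(72,349,.028),red=(213,313,.098),amber=(394,297,.1),flask=(570,276,.13),blue=(747,276,.098),redbase=(220,318,.06),amberb=(394,304,.068),ball=(551,290,.04)).items(): print(n,c(*p))
E
python3 m.py
python3 - <<'E'
from h import *
crop('scene0',130,105,330,295,4,'c2')
im=cv2.imread('pics/c2.png')[:600]; cv2.imwrite('pics/c2.png',cv2.convertScaleAbs(im,alpha=1.4))
E
```

```text
mat [ 0.6213 -0.059 ] [[0.6791904768280925, 0.16261564352907368], [0.7008178038141308, -0.2742579115183874], [0.5632758375886038, -0.2804263404817218], [0.5417890950919224, 0.15612948436933966]]
yaw 2.825930603777132 stir [0.6149 0.0709] tile [ 0.6277 -0.1888]
tile [ 0.6277 -0.1886]
plate [0.6132 0.0702] housing [0.6138 0.0703]
ring [0.4328 0.2745]
red [0.4491 0.1477]
amber [0.4541 0.0058]
flask [ 0.4599 -0.1291]
blue [ 0.4565 -0.2719]
redbase [0.4488 0.1473]
amberb [0.452  0.0062]
ball [ 0.4598 -0.1237]
```

View pics/c2.png

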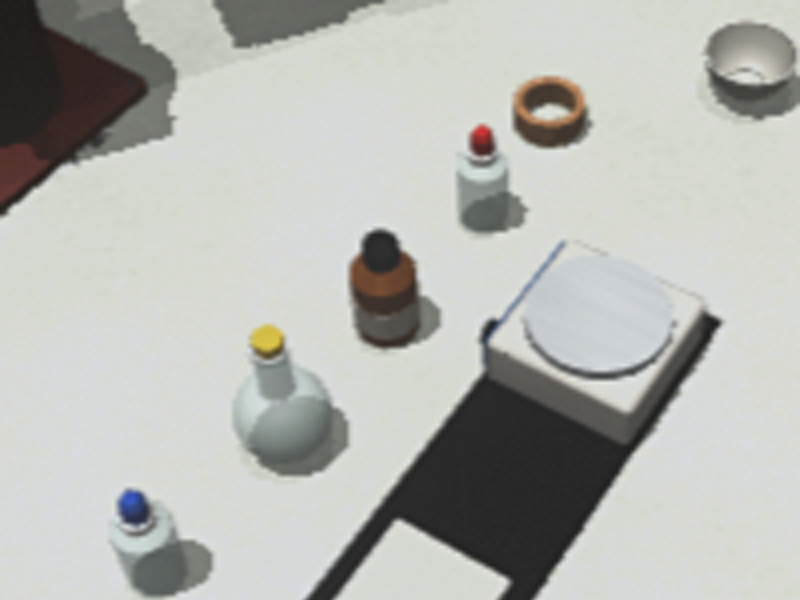

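Positions agree across features. I'll move above the ring and check with the wrist camera.

Request:
apply_moves(targets=[[[0,0,0],[17,-29.2,-4],1],[[0,0,0],[17,-29.2,-4],1],[[0,0,0],[17,-29.2,-4],1],[[0,0,0],[17,-29.2,-4],1],[[0,0,0],[17,-29.2,-4],1],[[0,0,0],[17,-29.2,-4],1],[[0,0,0],[17,-29.2,-4],1],[[0,0,0],[17,-29.2,-4],1],[[0,0,0],[17,-29.2,-4],1],[[0,0,0],[17,-29.2,-4],1],[[0,0,0],[0,0,0],1],[[0,0,0],[0,0,0],1]], force=30)

```text
t: 1.6
eef_pos: [0.433, 0.275, 0.1911]
tcp_rot: [0.216, 0.976, 0.0, -0.0]
contact_force: [0.1, -0.7, 0.5]
opening: 0.0855
finger_force: 0.0
```

Run:
```python
from h import *
np.set_printoptions(precision=4,suppress=True)
s=snap('wrist','w1');T=s['world_to_cam'];print(-T[:3,:3].T@T[:3,3],T[2,:3]);st=manip.read_state();print(st['eef_pos'],st['tcp_rot'],st['t'],st['qpos'])
for p in ((.4328,.2745,.028),(.449,.1475,.1),(*st['eef_pos'][:2],.028)):print(w2px('w1',p))
```

```text
[0.3738 0.303  0.334 ] [ 0.236  -0.1091 -0.9656]
[0.4329 0.2753 0.1912] [ 0.2156  0.9765  0.0001 -0.0002] 1.65 [ 0.4125 -0.0157  1.8584  0.0004  1.2992 -0.7239]
(np.float64(255.4532254055341), np.float64(177.35872813509513))
(np.float64(144.83641959579876), np.float64(260.9831645379203))
(np.float64(256.1294387638801), np.float64(177.1199991662171))
```

View pics/w1.png

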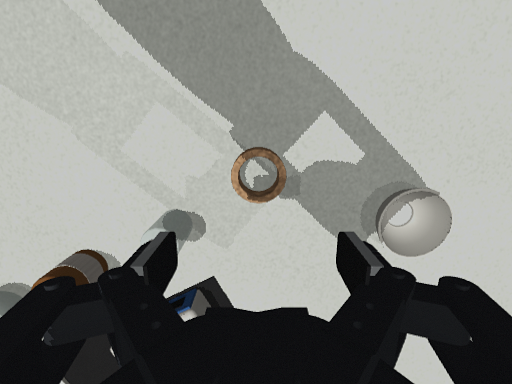

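The wrist view shows the ring centred at about (259,175), with its outer edge spanning x 231–287 and y 147–203. That is about 3 px off the prediction.

Run:
```python
from h import *
np.set_printoptions(precision=4,suppress=True)
im=cv2.imread('pics/w1.png');h=cv2.cvtColor(im,cv2.COLOR_BGR2HSV)
m=cv2.inRange(h,(3,70,60),(20,255,255));m[:120]=0;m[230:]=0;m[:,:200]=0;m[:,320:]=0
c=max(cv2.findContours(m,0,1)[0],key=cv2.contourArea);e=cv2.fitEllipse(c);print(e)
print(px2w('w1',*e[0],.026),px2w('w1',259,175,.026))
im=cv2.imread('pics/top0.png');h=cv2.cvtColor(im,cv2.COLOR_BGR2HSV)
m=cv2.inRange(h,(3,70,40),(20,255,255));m[:,:135]=0;m[:,170:]=0
c=max(cv2.findContours(m,0,1)[0],key=cv2.contourArea);e=cv2.fitEllipse(c);print(e,px2w('top0',*e[0],.026))
```

```text
((258.0530090332031, 174.7849884033203), (54.03679656982422, 54.77021408081055), 7.036992073059082)
[0.4317 0.2784 0.026 ] [0.4324 0.2793 0.026 ]
((151.366455078125, 243.71804809570312), (23.8834285736084, 24.410615921020508), 46.407920837402344) [0.433  0.2771 0.026 ]
```

Request:
apply_moves(targets=[[[0,0,0],[0,3,-25],1],[[0,0,0],[0,0,-35],1],[[0,0,0],[0,0,-35],1],[[0,0,0],[0,0,-35],1],[[0,0,0],[0,0,-25],1],[[0,0,0],[0,0,-15],1],[[0,0,0],[0,0,-10],1],[[0,0,0],[0,0,-7],1],[[0,0,0],[0,0,0],0.2],[[0,0,0],[0,0,0],0.2],[[0,0,0],[0,0,0],0.2],[[0,0,0],[0,0,0],0.2]], force=25)

```text
t: 3.15
eef_pos: [0.4337, 0.278, 0.0048]
tcp_rot: [0.216, 0.976, 0.0, 0.0]
contact_force: [0.3, -0.2, 2.8]
opening: 0.0639
finger_force: 29.0
```

Request:
apply_moves(targets=[[[0,0,0],[0,0,10],0.2],[[0,0,0],[0,0,25],0.2],[[0,0,0],[0,0,40],0.2],[[0,0,0],[0,0,40],0.2],[[0,0,0],[20,-23,20],0.2],[[0,0,0],[30,-34,0],0.2],[[0,0,0],[32,-37,0],0.2],[[0,0,0],[32,-37,0],0.2],[[0,0,0],[32,-37,0],0.2],[[0,0,0],[25,-29,0],0.2],[[0,0,0],[10,-10,0],0.2],[[0,0,0],[0,0,0],0.2]])

```text
t: 4.65
eef_pos: [0.6143, 0.0706, 0.1394]
tcp_rot: [0.216, 0.976, 0.0, -0.0]
contact_force: [0.1, 0.4, 0.0]
opening: 0.0638
finger_force: 28.8
```

Run:
```python
from h import *
np.set_printoptions(precision=4,suppress=True)
s=snap('wrist','w2');st=manip.read_state();print(st['eef_pos'],st['t'],st['opening'])
cv2.imwrite('pics/w2b.png',cv2.convertScaleAbs(cv2.resize(cv2.imread('pics/w2.png'),(800,600),interpolation=cv2.INTER_CUBIC),alpha=1))
for p in ((.6145,.0708,.063),(st['eef_pos'][0],st['eef_pos'][1],st['eef_pos'][2]+.025)):print(np.array(w2px('w2',p))*1.5625)
```

```text
[0.6137 0.0714 0.1393] 4.7 0.06383574796331104
[400.1742 310.0679]
[400.7943 399.3099]
```

View pics/w2b.png

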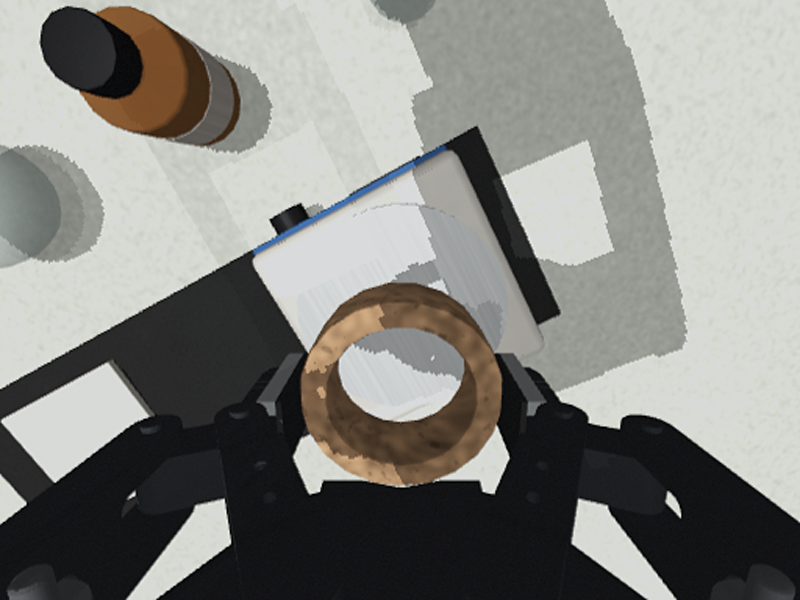

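The ring is held with its rim spanning x 302–501 and y 283–485. The plate spans x 298–507, with its front edge at y≈203. I'll compare the held ring's and plate's outlines with the projections.

Run:
```python
from h import *
e=manip.read_state()['eef_pos']
def ext(x,y,r,zs):
    P=np.array([w2px('w2',(x+r*np.cos(a),y+r*np.sin(a),z)) for z in zs for a in np.linspace(0,6.28,180)])*1.5625
    return P.min(0).round(1),P.max(0).round(1)
print('ring',ext(*e[:2],.033,[e[2]-.0045,e[2]+.0235]),'hole',ext(*e[:2],.024,[e[2]+.0235]))
print('plate',ext(.6145,.0708,.058,[.063]))
```

```text
ring (array([296.9, 277. ]), array([504.6, 485. ])) hole (array([325.3, 325.4]), array([476.2, 462.1]))
plate (array([294.6, 202. ]), array([505.7, 404.8]))
```

Request:
apply_moves(targets=[[[0,0,0],[0.5,0,-20],0.2],[[0,0,0],[0,0,-20],0.2],[[0,0,0],[0,0,-15],0.2],[[0,0,0],[0,0,-8],0.2],[[0,0,0],[0,0,-4],0.2],[[0,0,0],[0,0,-2],0.2],[[0,0,0],[0,0,-1.5],0.2],[[0,0,0],[0,0,0],0.2]])

```text
t: 5.7
eef_pos: [0.615, 0.0708, 0.0691]
tcp_rot: [0.216, 0.976, 0.0, 0.0]
contact_force: [-0.1, 1.4, -0.3]
opening: 0.0636
finger_force: 28.8
```

Request:
apply_moves(targets=[[[0,0,0],[0,0,-1],0.2],[[0,0,0],[0,0,-0.5],0.2],[[0,0,0],[0,0,0],0.8],[[0,0,0],[0,0,0],1],[[0,0,0],[0,0,0],1],[[0,0,0],[0,0,15],1],[[0,0,0],[0,0,30],1],[[0,0,0],[-10,-10,40],1],[[0,0,0],[-20,-30,40],1],[[0,0,0],[-25,-40,10],1],[[0,0,0],[-25,-40,0],1],[[0,0,0],[-25,-30,0],1]])

```text
t: 7.2
eef_pos: [0.5093, -0.0807, 0.204]
tcp_rot: [0.216, 0.976, -0.0, 0.001]
contact_force: [1.5, -0.4, -0.4]
opening: 0.0853
finger_force: 0.0
```

```bash
cat > e.py <<'E'
from h import *
np.set_printoptions(precision=4,suppress=True)
def ell(f,lo,hi,roi,z):
    im=cv2.imread('pics/'+f+'.png');h=cv2.cvtColor(im,cv2.COLOR_BGR2HSV);m=cv2.inRange(h,lo,hi);k=np.zeros_like(m);x0,y0,x1,y1=roi;k[y0:y1,x0:x1]=255;m&=k
    c=max(cv2.findContours(m,0,1)[0],key=cv2.contourArea);e=cv2.fitEllipse(c);print(e,px2w(f,*e[0],z))
E
python3 - <<'E'
from e import *
snap('top','t1');snap('wrist','w3');st=manip.read_state();print(st['eef_pos'],st['t'])
try: ell('t1',(3,70,40),(20,255,255),(195,130,255,210),.089)
except Exception as x: print(x)
try: ell('w3',(22,100,60),(35,255,255),(0,0,512,384),.128)
except Exception as x: print(x)
print(w2px('w3',(.4599,-.129,.13)))
a=cv2.imread('pics/w3.png');b=cv2.imread('pics/t1.png')[110:270,130:380]
cv2.imwrite('pics/mix1.png',np.hstack([cv2.resize(a,(400,300)),cv2.resize(b,(400,300),interpolation=cv2.INTER_CUBIC)]))
E
```

```text
[ 0.5083 -0.0816  0.2035] 7.3
((224.57701110839844, 167.91384887695312), (24.143217086791992, 24.35494041442871), 121.4324722290039) [0.6141 0.0714 0.089 ]
((183.20603942871094, 171.0523681640625), (26.73407745361328, 28.514177322387695), 77.48271942138672) [ 0.4595 -0.1281  0.128 ]
(np.float64(181.82602689627444), np.float64(172.36445617344492))
```

View pics/mix1.png

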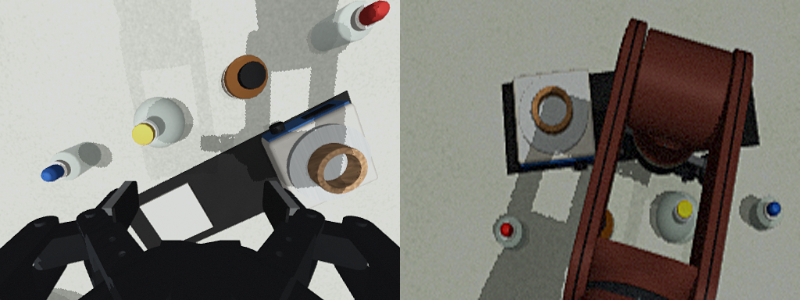

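The ring is centred: it sits at (0.6141, 0.0714) and the plate centre is near (0.6145, 0.0708). The flask is at (0.4597, -0.1285). I'll grip its neck.

Request:
apply_moves(targets=[[[0,0,0],[-25,-24,0],1],[[0,0,0],[-18,-17,0],1],[[0,0,0],[-6,-6,0],1],[[0,0,0],[0,0,-20],1],[[0,0,0],[0,0,-35],1],[[0,0,0],[0,0,-35],1],[[0,0,0],[0,0,-20],1],[[0,0,0],[0,0,-10],1],[[0,0,0],[0,0,-3.5],1],[[0,0,0],[0,0,0],1]])

```text
t: 8.55
eef_pos: [0.4614, -0.1262, 0.0795]
tcp_rot: [0.216, 0.976, -0.0, 0.001]
contact_force: [0.4, -0.2, -0.0]
opening: 0.0855
finger_force: 0.0
```

Run:
```python
from e import *
snap('wrist','w4');st=manip.read_state();print(st['eef_pos'],st['t'])
ell('w4',(22,100,60),(35,255,255),(0,0,512,384),.128)
```

```text
[ 0.4616 -0.1264  0.0797] 8.6
((247.68081665039062, 281.2984313964844), (57.16071701049805, 60.78870391845703), 173.43133544921875) [ 0.458 -0.128  0.128]
```

Request:
apply_moves(targets=[[[0,0,0],[-2,-1.7,0],1],[[0,0,0],[0,0,0],0.2],[[0,0,0],[0,0,0],-0.2],[[0,0,0],[0,0,0],-0.4],[[0,0,0],[0,0,0],-0.6],[[0,0,0],[0,0,0],-0.6],[[0,0,0],[0,0,0],-0.6],[[0,0,0],[0,0,0],-0.6]], force=30)

```text
t: 9.6
eef_pos: [0.459, -0.1279, 0.079]
tcp_rot: [0.216, 0.976, -0.0, 0.0]
contact_force: [-0.0, 0.3, 2.8]
opening: 0.0286
finger_force: 29.3
```

Request:
apply_moves(targets=[[[0,0,0],[0,0,5],-0.6],[[0,0,0],[0,0,15],-0.6],[[0,0,0],[0,0,30],-0.6],[[0,0,0],[0,0,35],-0.6],[[0,0,0],[0,0,30],-0.6],[[0,0,0],[0,0,15],-0.6],[[0,0,0],[0,0,5],-0.6],[[0,0,0],[0,0,0],-0.6]])

```text
t: 10.6
eef_pos: [0.4584, -0.1277, 0.2132]
tcp_rot: [0.216, 0.976, 0.0, -0.0]
contact_force: [-0.1, 0.2, -1.0]
opening: 0.0288
finger_force: 29.9
```

Run:
```python
from e import *
snap('wrist','w5');snap('scene','s5');st=manip.read_state();print(st['eef_pos'],st['t'],st['contact_force'])
x,y=w2px('s5',st['eef_pos']);x,y=int(x),int(y)
a=cv2.imread('pics/w5.png');b=cv2.imread('pics/s5.png')[y-60:y+60,x-60:x+60]
cv2.imwrite('pics/mix2.png',np.hstack([cv2.resize(a,(400,300)),cv2.resize(b,(400,400),interpolation=cv2.INTER_CUBIC)[:300]]))
```

```text
[ 0.458  -0.1275  0.2124] 10.7 [ 0.0274  0.1815 -1.7123]
```

View pics/mix2.png

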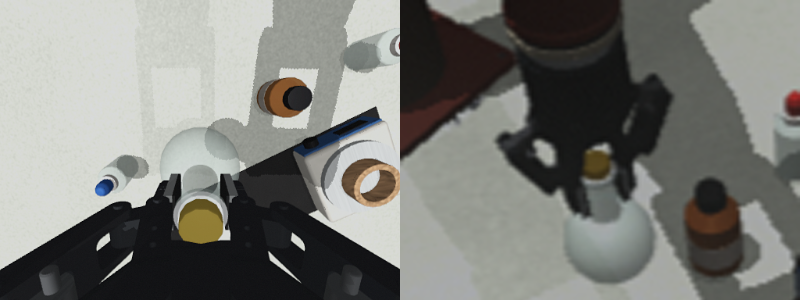

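The flask hangs upright in the grip, with the stopper centred between the pads. Next I carry it over the ring.

Request:
apply_moves(targets=[[[0,0,0],[8,10,0],-0.6],[[0,0,0],[16,20,0],-0.6],[[0,0,0],[22,28,0],-0.6],[[0,0,0],[22,28,0],-0.6],[[0,0,0],[22,28,0],-0.6],[[0,0,0],[22,28,0],-0.6],[[0,0,0],[20,26,0],-0.6],[[0,0,0],[14,19,0],-0.6],[[0,0,0],[7,9,0],-0.6],[[0,0,0],[3,3,0],-0.6],[[0,0,0],[0,0,0],-0.6],[[0,0,0],[0,0,0],-0.6]])

```text
t: 12.2
eef_pos: [0.6145, 0.0705, 0.2138]
tcp_rot: [0.216, 0.976, -0.0, -0.0]
contact_force: [-0.2, 0.2, -1.0]
opening: 0.0288
finger_force: 29.9
```

Run:
```python
from e import *
snap('wrist','w6');st=manip.read_state();e=st['eef_pos'];print(e,st['t'],st['contact_force'])
cv2.imwrite('pics/w6b.png',cv2.resize(cv2.imread('pics/w6.png'),(800,600),interpolation=cv2.INTER_CUBIC))
k=1.5625
for n,p,r in(('ballequator',(e[0],e[1],e[2]-.041),.038),('rim',(e[0],e[1],e[2]+.039),.0155),('stopper',(e[0],e[1],e[2]+.051),.012),('ringtop',(.6143,.0712,.091),.033)):
    P=np.array([w2px('w6',(p[0]+r*np.cos(a),p[1]+r*np.sin(a),p[2])) for a in np.linspace(0,6.28,90)])*k; print(n,P.min(0),P.max(0))
```

```text
[0.6145 0.0705 0.2139] 12.25 [ 0.7166  0.2582 -0.6818]
ballequator [318.349  250.9521] [480.884  404.6941]
rim [344.1924 376.9717] [454.0433 474.2394]
stopper [351.8113 411.4559] [446.1552 493.4249]
ringtop [350.5165 238.7425] [450.8102 336.2452]
```

View pics/w6b.png

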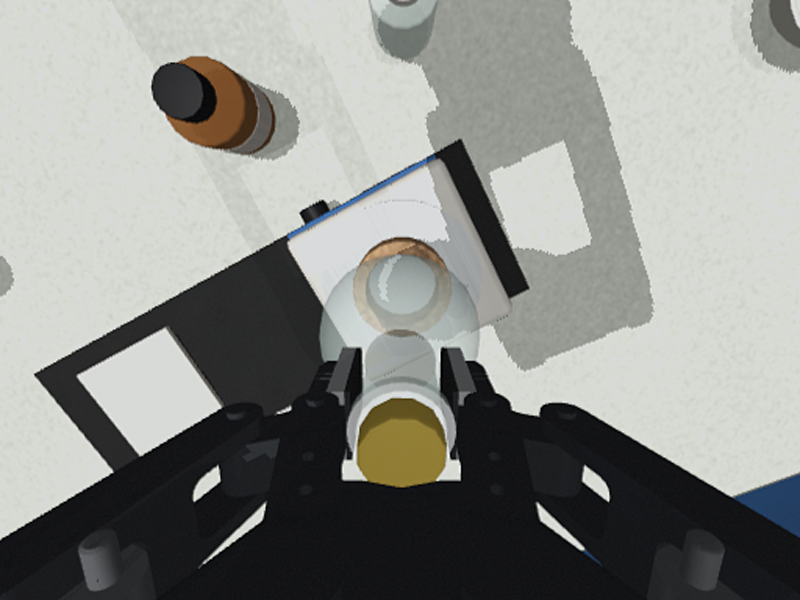

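The view shows the flask axis (stopper 402, foot about (402,285)) over the ring (centre about (402,286)), so they are aligned. I'll lower it now.

Request:
apply_moves(targets=[[[0,0,0],[-0.2,0.7,-10],-0.6],[[0,0,0],[0,0,-12],-0.6],[[0,0,0],[0,0,-10],-0.6],[[0,0,0],[0,0,-7],-0.6],[[0,0,0],[0,0,-4],-0.6],[[0,0,0],[0,0,-2],-0.6],[[0,0,0],[0,0,-1.5],-0.6],[[0,0,0],[0,0,0],-0.6]])

```text
t: 13.25
eef_pos: [0.6147, 0.0718, 0.1675]
tcp_rot: [0.216, 0.976, 0.0, 0.0]
contact_force: [0.0, 0.6, -1.3]
opening: 0.0289
finger_force: 29.9
```

Request:
apply_moves(targets=[[[0,0,0],[0,0,-1],-0.6],[[0,0,0],[0,0,-0.7],-0.6],[[0,0,0],[0,0,-0.5],-0.6],[[0,0,0],[0,0,0],-0.6],[[0,0,0],[0,0,0],-0.6]])

```text
t: 13.88
eef_pos: [0.6146, 0.0719, 0.1652]
tcp_rot: [0.216, 0.976, 0.0, 0.0]
contact_force: [0.0, 0.8, -0.9]
opening: 0.0287
finger_force: 29.9
```

Request:
apply_moves(targets=[[[0,0,0],[0,0,-0.5],-0.6],[[0,0,0],[0,0,-0.5],-0.6],[[0,0,0],[0,0,0],-0.6],[[0,0,0],[0,0,0],-0.6]])

```text
t: 14.38
eef_pos: [0.6149, 0.0719, 0.1648]
tcp_rot: [0.216, 0.976, 0.0, 0.0]
contact_force: [-1.0, -0.1, 4.9]
opening: 0.029
finger_force: 29.3
```

Contact is felt, so I release slowly and retreat upward.

Request:
apply_moves(targets=[[[0,0,0],[0,0,0],-0.3],[[0,0,0],[0,0,0],-0.1],[[0,0,0],[0,0,0],0.3],[[0,0,0],[0,0,0],0.8],[[0,0,0],[0,0,0],0.8],[[0,0,0],[0,0,15],0.8],[[0,0,0],[0,0,30],0.8],[[0,0,0],[0,0,30],0.8],[[0,0,0],[-10,-5,25],1],[[0,0,0],[-25,-10,0],1],[[0,0,0],[-35,-15,0],1],[[0,0,0],[-35,-15,0],1]])

```text
t: 15.88
eef_pos: [0.5089, 0.0265, 0.2655]
tcp_rot: [0.216, 0.976, 0.0, 0.001]
contact_force: [-0.4, -0.4, -0.1]
opening: 0.0852
finger_force: 0.0
```

Run:
```python
from e import *
snap('wrist','w7');snap('scene','s7');st=manip.read_state();print(st['eef_pos'],st['t'])
ell('w7',(22,100,60),(35,255,255),(0,0,512,384),.063+.023+.128)
ell('w7',(0,0,0),(180,255,45),(0,0,512,200),.098)
a=cv2.imread('pics/w7.png');b=cv2.imread('pics/s7.png')[100:310,150:350]
cv2.imwrite('pics/mix3.png',np.hstack([cv2.resize(a,(400,300)),cv2.resize(b,(400,420),interpolation=cv2.INTER_CUBIC)[:300]]))
```

```text
[0.5075 0.026  0.2652] 15.975
((345.6157531738281, 291.3916931152344), (5.60378885269165, 17.80307960510254), 157.8365478515625) [0.6085 0.0638 0.214 ]
((368.461669921875, 107.14473724365234), (83.353515625, 133.71377563476562), 0.0) [0.4906 0.1734 0.098 ]
```

View pics/mix3.png

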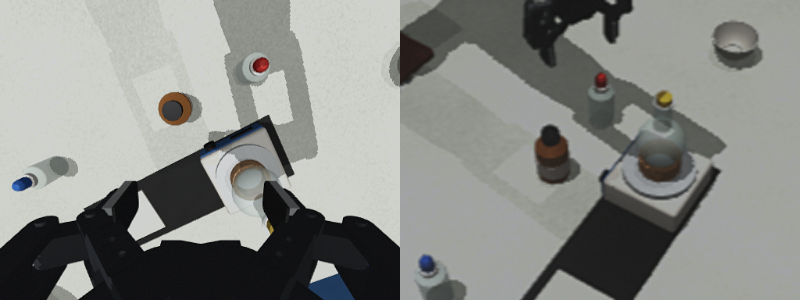

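The flask sits upright in the ring. The amber cap is at about (172,109) and the amber body at (175,108) in the wrist half of the picture.

Run:
```python
from e import *
ell('w7',(0,0,0),(180,255,85),(195,115,240,160),.099)
ell('w7',(3,90,40),(20,255,255),(195,110,252,165),.06)
ell('top0',(0,0,0),(180,255,45),(240,215,265,240),.099)
print(px2w('w7',172*1.28,109*1.28,.099))
```

```text
((220.44174194335938, 141.0411834716797), (25.71978187561035, 26.16029167175293), 61.19233703613281) [0.4543 0.0071 0.099 ]
((223.60325622558594, 138.6207275390625), (41.1551628112793, 41.601993560791016), 123.24273681640625) [0.4539 0.0063 0.06  ]
((252.53724670410156, 227.59156799316406), (11.227468490600586, 11.973949432373047), 21.06118392944336) [0.4539 0.0065 0.099 ]
[0.4526 0.0076 0.099 ]
```

Request:
apply_moves(targets=[[[0,0,0],[-20,-7,-30],1],[[0,0,0],[-20,-7,-40],1],[[0,0,0],[-13.5,-5.4,-40],1],[[0,0,0],[0,0,-20],1],[[0,0,0],[0,0,0],1],[[0,0,0],[0,0,0],1]])

```text
t: 16.73
eef_pos: [0.4576, 0.0074, 0.1357]
tcp_rot: [0.216, 0.976, 0.0, 0.001]
contact_force: [-1.1, 0.3, -0.2]
opening: 0.0852
finger_force: 0.0
```

Request:
apply_moves(targets=[[[0,0,0],[-3.6,-0.8,-10],1],[[0,0,0],[0,0,-25],1],[[0,0,0],[0,0,-30],1],[[0,0,0],[0,0,-20],1],[[0,0,0],[0,0,-10],1],[[0,0,0],[0,0,-5],1],[[0,0,0],[0,0,-3],1],[[0,0,0],[0,0,0],0.6],[[0,0,0],[0,0,0],0.3],[[0,0,0],[0,0,0],0.1],[[0,0,0],[0,0,0],0],[[0,0,0],[0,0,0],0]], force=35)

```text
t: 18.23
eef_pos: [0.4532, 0.0065, 0.0319]
tcp_rot: [0.216, 0.976, -0.0, 0.001]
contact_force: [-0.5, -0.2, 6.2]
opening: 0.0528
finger_force: 37.4
```

Request:
apply_moves(targets=[[[0,0,0],[0,0,5],0],[[0,0,0],[0,0,15],0],[[0,0,0],[0,0,30],0],[[0,0,0],[0,0,30],0],[[0,0,0],[10,-12,15],0],[[0,0,0],[25,-28,5],0],[[0,0,0],[32,-36,0],0],[[0,0,0],[35,-39,0],0],[[0,0,0],[32,-36,0],0],[[0,0,0],[25,-28,0],0],[[0,0,0],[12,-13,0],0],[[0,0,0],[3.5,-3,0],0]])

```text
t: 19.73
eef_pos: [0.6272, -0.19, 0.1303]
tcp_rot: [0.216, 0.976, -0.0, -0.0]
contact_force: [-0.0, 1.1, -2.0]
opening: 0.0524
finger_force: 37.1
```

Request:
apply_moves(targets=[[[0,0,0],[0,0,-15],0],[[0,0,0],[0,0,-15],0],[[0,0,0],[0,0,0],0],[[0,0,0],[0,0,0],0]])

```text
t: 20.23
eef_pos: [0.6268, -0.1879, 0.101]
tcp_rot: [0.215, 0.977, 0.0, -0.0]
contact_force: [0.6, 0.1, -0.1]
opening: 0.0528
finger_force: 37.1
```

Run:
```python
from e import *
snap('wrist','w8');st=manip.read_state();e=st['eef_pos'];print(e,st['t'],st['opening'])
cv2.imwrite('pics/w8b.png',cv2.resize(cv2.imread('pics/w8.png'),(800,600),interpolation=cv2.INTER_CUBIC))
k=1.5625;a=np.radians(2.83);c=np.array([.6277,-.1887])
for s in((1,1),(1,-1),(-1,-1),(-1,1)):
    x,y=.05*s[0],.05*s[1];print('tile',s,np.array(w2px('w8',(c[0]+x*np.cos(a)-y*np.sin(a),c[1]+x*np.sin(a)+y*np.cos(a),.009)))*k)
P=np.array([w2px('w8',(e[0]+.027*np.cos(t),e[1]+.027*np.sin(t),e[2]-.032)) for t in np.linspace(0,6.28,90)])*k; print('bottom',P.min(0),P.max(0))
```

```text
[ 0.6272 -0.1881  0.1015] 20.275 0.052780249558722916
tile (1, 1) [511.5605 337.9165]
tile (1, -1) [365.9127 407.4872]
tile (-1, -1) [281.5212 269.1937]
tile (-1, 1) [437.5182 185.1896]
bottom [338.9277 280.8084] [459.9516 394.6264]
```

View pics/w8b.png

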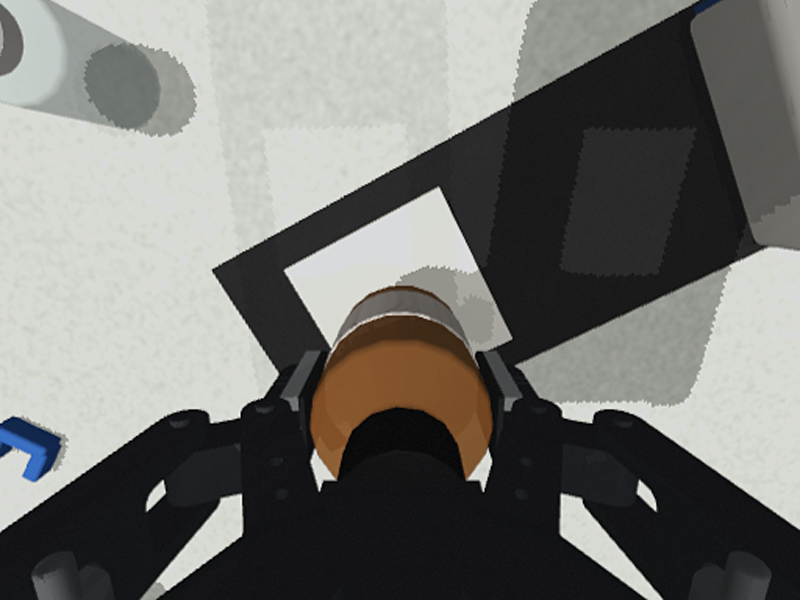

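Tile corners are seen at (284,269), (440,187) and (512,339), within about 2 px of prediction. The bottle's base edge is at y=286, so it is centred to within 2 mm. I'll lower it.

Request:
apply_moves(targets=[[[0,0,0],[0,1,-15],0],[[0,0,0],[0,0,-17],0],[[0,0,0],[0,0,-13],0],[[0,0,0],[0,0,-7],0],[[0,0,0],[0,0,-4],0],[[0,0,0],[0,0,-2],0],[[0,0,0],[0,0,-1],0],[[0,0,0],[0,0,0],0],[[0,0,0],[0,0,0],0]])

```text
t: 21.4
eef_pos: [0.6272, -0.1875, 0.0425]
tcp_rot: [0.216, 0.976, -0.0, 0.0]
contact_force: [-0.4, 0.3, -1.4]
opening: 0.053
finger_force: 37.1
```

Request:
apply_moves(targets=[[[0,0,0],[0,0,-0.7],0],[[0,0,0],[0,0,-0.5],0],[[0,0,0],[0,0,-0.4],0],[[0,0,0],[0,0,0],0],[[0,0,0],[0,0,0],0]])

```text
t: 22.02
eef_pos: [0.6271, -0.1874, 0.041]
tcp_rot: [0.216, 0.976, -0.0, 0.0]
contact_force: [-3.1, 0.2, 4.2]
opening: 0.0528
finger_force: 37.6
```

Request:
apply_moves(targets=[[[0,0,0],[0,0,0],0.4],[[0,0,0],[0,0,0],0.8],[[0,0,0],[0,0,0],1],[[0,0,0],[0,0,0],1],[[0,0,0],[0,0,15],1],[[0,0,0],[0,0,35],1],[[0,0,0],[0,0,40],1],[[0,0,0],[-10,0,40],1],[[0,0,0],[-30,10,20],1],[[0,0,0],[-40,25,0],1],[[0,0,0],[-40,35,0],1],[[0,0,0],[-35,45,0],1]])

```text
t: 23.52
eef_pos: [0.471, -0.0719, 0.1917]
tcp_rot: [0.216, 0.976, -0.0, 0.001]
contact_force: [1.0, 0.9, 0.9]
opening: 0.0856
finger_force: 0.0
```

Request:
apply_moves(targets=[[[0,0,0],[-15,45,0],1],[[0,0,0],[-5,45,0],1],[[0,0,0],[-3,45,0],1],[[0,0,0],[0,40,0],1],[[0,0,0],[0,25,0],1],[[0,0,0],[0,10,0],1],[[0,0,0],[0,0,0],1],[[0,0,0],[0,0,0],1]])

```text
t: 24.52
eef_pos: [0.4491, 0.1368, 0.1907]
tcp_rot: [0.216, 0.976, -0.0, 0.0]
contact_force: [1.0, 0.2, -0.2]
opening: 0.0857
finger_force: 0.0
```

Run:
```python
from e import *
snap('wrist','w9');snap('top','t9');st=manip.read_state();print(st['eef_pos'],st['t'])
ell('w9',(0,150,60),(6,255,255),(0,0,512,384),.095)
ell('top0',(0,150,40),(6,255,255),(185,220,205,245),.095)
a=cv2.imread('pics/w9.png');b=cv2.imread('pics/t9.png')[110:270,130:380]
cv2.imwrite('pics/mix4.png',np.hstack([cv2.resize(a,(400,300)),cv2.resize(b,(400,300),interpolation=cv2.INTER_CUBIC)]))
```

```text
[0.4491 0.1367 0.1905] 24.625
((267.8592529296875, 187.53195190429688), (19.651695251464844, 21.368616104125977), 176.1661834716797) [0.4496 0.1489 0.095 ]
((195.99632263183594, 232.08950805664062), (6.144392967224121, 6.6893229484558105), 132.6580352783203) [0.4504 0.1487 0.095 ]
```

View pics/mix4.png

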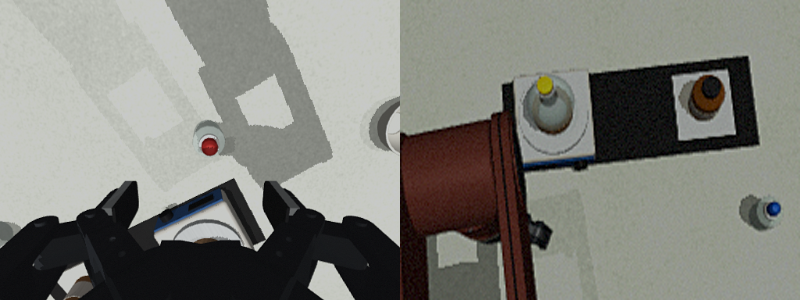

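The flask and amber bottle are in place. Red bulb is measured at (0.4497, 0.1485).

Request:
apply_moves(targets=[[[0,0,0],[0.4,8,-10],1],[[0,0,0],[0,3.5,-20],1],[[0,0,0],[0,0,-30],1],[[0,0,0],[0,0,-35],1],[[0,0,0],[0,0,-30],1],[[0,0,0],[0,0,-15],1],[[0,0,0],[0,0,-10],1],[[0,0,0],[0,0,-5],1],[[0,0,0],[0,0,0],1]])

```text
t: 25.75
eef_pos: [0.4498, 0.1492, 0.0359]
tcp_rot: [0.216, 0.976, 0.0, 0.0]
contact_force: [0.3, -0.4, -0.7]
opening: 0.0852
finger_force: 0.0
```

Request:
apply_moves(targets=[[[0,0,0],[0,0,0],0.5],[[0,0,0],[0,0,0],0.2],[[0,0,0],[0,0,0],0],[[0,0,0],[0,0,0],-0.2],[[0,0,0],[0,0,0],-0.2],[[0,0,0],[0,0,0],-0.2]], force=30)

```text
t: 26.5
eef_pos: [0.4499, 0.1492, 0.0361]
tcp_rot: [0.216, 0.976, 0.0, 0.0]
contact_force: [-1.3, -1.3, 6.0]
opening: 0.0431
finger_force: 29.9
```

Request:
apply_moves(targets=[[[0,0,0],[0,0,5],-0.2],[[0,0,0],[0,0,15],-0.2],[[0,0,0],[0,0,30],-0.2],[[0,0,0],[0,-5,30],-0.2],[[0,0,0],[0,-15,15],-0.2],[[0,0,0],[0,-30,5],-0.2],[[0,0,0],[0,-38,0],-0.2],[[0,0,0],[5,-40,0],-0.2],[[0,0,0],[15,-38,0],-0.2],[[0,0,0],[28,-25,0],-0.2],[[0,0,0],[35,-12,0],-0.2],[[0,0,0],[38,-4.7,0],-0.2]])

```text
t: 28.0
eef_pos: [0.5706, -0.0605, 0.1352]
tcp_rot: [0.217, 0.976, -0.0, -0.0]
contact_force: [0.9, -0.3, -1.7]
opening: 0.0431
finger_force: 30.9
```

Request:
apply_moves(targets=[[[0,0,0],[30,0,0],-0.2],[[0,0,0],[15,0,-10],-0.2],[[0,0,0],[5.5,0,-20],-0.2],[[0,0,0],[0,0,-10],-0.2],[[0,0,0],[0,0,0],-0.2],[[0,0,0],[0,0,0],-0.2]])

```text
t: 28.75
eef_pos: [0.6207, -0.0586, 0.0959]
tcp_rot: [0.216, 0.976, -0.0, 0.0]
contact_force: [-0.5, 0.3, -0.9]
opening: 0.0428
finger_force: 30.9
```

Run:
```python
from e import *
snap('wrist','w10');st=manip.read_state();e=st['eef_pos'];print(e,st['t'],st['opening'])
cv2.imwrite('pics/w10b.png',cv2.resize(cv2.imread('pics/w10.png'),(800,600),interpolation=cv2.INTER_CUBIC))
k=1.5625;a=np.radians(2.83);c=np.array([.6277,-.1887])
for s in((1,1),(1,-1),(-1,-1),(-1,1)):
    x,y=.05*s[0],.05*s[1];print('tile',s,np.array(w2px('w10',(c[0]+x*np.cos(a)-y*np.sin(a),c[1]+x*np.sin(a)+y*np.cos(a),.009)))*k)
P=np.array([w2px('w10',(e[0]+.022*np.cos(t),e[1]+.022*np.sin(t),e[2]-.036)) for t in np.linspace(0,6.28,90)])*k; print('bottom',P.min(0),P.max(0))
```

```text
[ 0.621  -0.0586  0.0963] 28.8 0.04269527599306224
tile (1, 1) [324.0369 430.8531]
tile (1, -1) [192.4413 493.6262]
tile (-1, -1) [ 95.4699 369.3136]
tile (-1, 1) [234.9581 294.0887]
bottom [351.5609 289.4018] [448.0545 380.3385]
```

View pics/w10b.png

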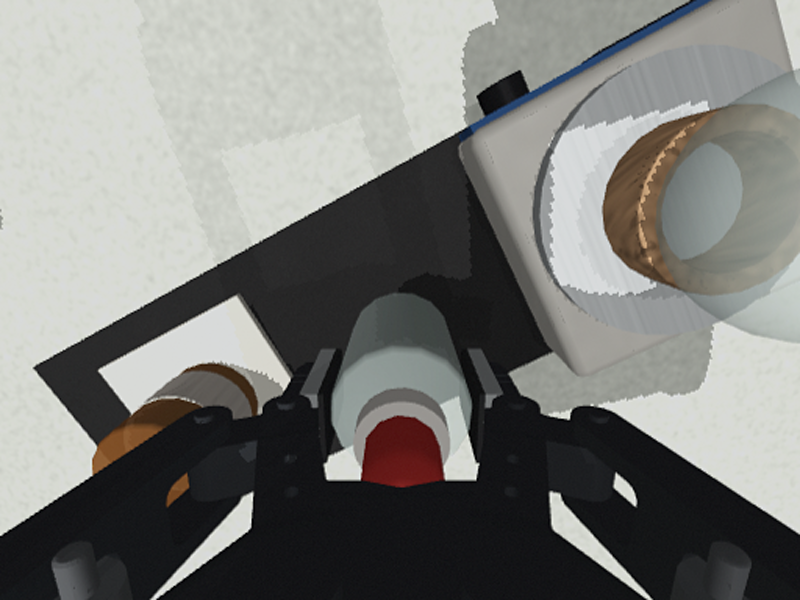

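The bottle hangs midway over the mat, with its base edge at (400,293), and is clear of the stirrer and the amber bottle. I'll lower it.

Request:
apply_moves(targets=[[[0,0,0],[0,0.5,-12],-0.2],[[0,0,0],[0,0,-16],-0.2],[[0,0,0],[0,0,-13],-0.2],[[0,0,0],[0,0,-8],-0.2],[[0,0,0],[0,0,-4],-0.2],[[0,0,0],[0,0,-2],-0.2],[[0,0,0],[0,0,-1],-0.2],[[0,0,0],[0,0,0],-0.2],[[0,0,0],[0,0,0],-0.2]])

```text
t: 29.92
eef_pos: [0.6211, -0.0581, 0.0399]
tcp_rot: [0.216, 0.976, -0.0, 0.0]
contact_force: [0.2, 0.4, -0.7]
opening: 0.0428
finger_force: 30.9
```

Request:
apply_moves(targets=[[[0,0,0],[0,0,-0.5],-0.2],[[0,0,0],[0,0,-0.4],-0.2],[[0,0,0],[0,0,0],-0.2],[[0,0,0],[0,0,0],-0.2]])

```text
t: 30.42
eef_pos: [0.6212, -0.0582, 0.0392]
tcp_rot: [0.216, 0.976, -0.0, 0.0]
contact_force: [-1.8, -0.7, 4.9]
opening: 0.0428
finger_force: 31.4
```

Contact. I release it with a partial opening, rise, and back off.

Request:
apply_moves(targets=[[[0,0,0],[0,0,0],0.2],[[0,0,0],[0,0,0],0.4],[[0,0,0],[0,0,0],0.4],[[0,0,0],[0,0,0],0.4],[[0,0,0],[0,0,15],0.4],[[0,0,0],[0,0,35],0.4],[[0,0,0],[0,0,40],0.4],[[0,0,0],[0,0,40],0.4],[[0,0,0],[-30,0,40],0.4],[[0,0,0],[-45,0,20],0.4],[[0,0,0],[-45,0,0],0.4],[[0,0,0],[-45,0,0],0.4]])

```text
t: 31.92
eef_pos: [0.4549, -0.0581, 0.2302]
tcp_rot: [0.216, 0.976, -0.0, 0.001]
contact_force: [-0.1, 0.1, 0.7]
opening: 0.0593
finger_force: 0.0
```

Request:
apply_moves(targets=[[[0,0,0],[-20,20,0],0.4],[[0,0,0],[-10,40,0],0.4],[[0,0,0],[0,50,0],0.4],[[0,0,0],[0,50,0],0.4],[[0,0,0],[0,50,0],0.4],[[0,0,0],[0,50,0],0.4],[[0,0,0],[0,40,0],0.4],[[0,0,0],[0,20,0],0.4],[[0,0,0],[0,0,0],0.4],[[0,0,0],[0,0,0],0.4]])

```text
t: 33.17
eef_pos: [0.4259, 0.2614, 0.2291]
tcp_rot: [0.216, 0.976, -0.0, 0.0]
contact_force: [0.4, -0.0, 0.4]
opening: 0.0599
finger_force: 0.0
```

Run:
```python
from e import *
snap('top','t11');snap('scene','s11');st=manip.read_state();print(st['eef_pos'],st['t'])
for a in [('t11',(0,150,40),(6,255,255),(220,130,330,230),.098),('t11',(22,100,60),(35,255,255),(190,130,260,210),.214),('t11',(3,90,40),(20,255,255),(295,130,350,210),.069)]:
    try: ell(*a)
    except Exception as x: print(x)
a=cv2.imread('pics/s11.png')[120:320,130:330];b=cv2.imread('pics/t11.png')[110:270,130:380]
cv2.imwrite('pics/mix5.png',np.hstack([cv2.resize(a,(400,400),interpolation=2),cv2.resize(b,(400,400),interpolation=2)]))
```

```text
[0.426  0.2611 0.2289] 33.275
((274.2325439453125, 161.52096557617188), (5.675955772399902, 6.8719587326049805), 171.64297485351562) [ 0.6221 -0.0581  0.098 ]
((220.11483764648438, 154.88833618164062), (8.670144081115723, 9.41392707824707), 104.45448303222656) [0.6136 0.0726 0.214 ]
((322.6961975097656, 158.92938232421875), (17.971660614013672, 18.030580520629883), 52.46086502075195) [ 0.6303 -0.1888  0.069 ]
```

View pics/mix5.png

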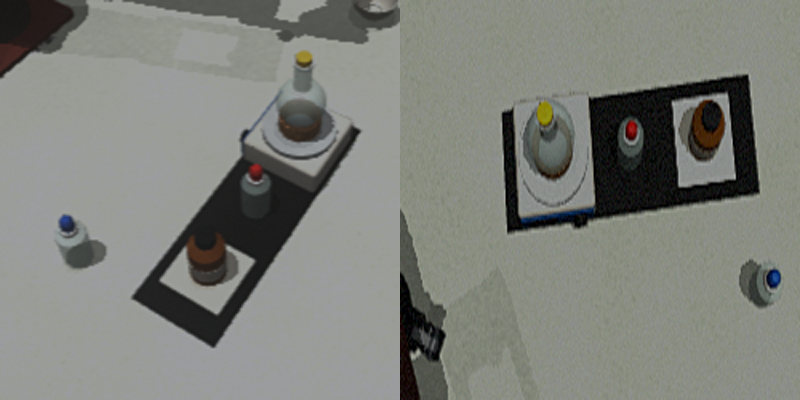

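All items are within about 2 mm of their targets and the bystanders are untouched, so I'm handing in.

```bash
python3 -c "
from plant import manip
print(manip.sign_off())"
```

```text
the job is handed in; nothing more can be done
None
```

The stirrer station was set up in the order asked, and the job is handed in at about 33 s; in the last pictures everything sat within about 3 mm of its target, with no sign that the blue-bulb dropper, dish or clip was disturbed.

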